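Load a tenoned blank through the one-way flap of a feed channel

ROBOT

A 7-joint arm with a two-finger parallel gripper is mounted at the origin on the work surface. World frame = base frame: x ahead of the robot, y to its left, z up, the work surface at z = 0. Lengths are in m, angles in rad, forces in N, time in s.
With the tool pointing down it reaches from about 0.35 to 0.9 m from the base axis. Payload 7.2 kg.
Tool frame: the origin (TCP) lies on the mounting face of the last link; the fingertips stand 173 mm ahead of it and the grasp point (between the pads) lies 155 mm ahead of it; z points along the fingers, y is the line along which they close (so a half turn about z gives the same grasp; the last joint's range is limited). The gripper opens to 85 mm and grips with 20 to 120 N. Pads are 22 mm wide; open, the fingers measure 114 mm over their backs; the gripper's body (76 mm by 85 mm) begins 54 mm behind the grasp point. The pads swing forward as they close: fully open they stand 13 mm farther back than shut.
Start: joints at [1.101, 0.411, -0.013, 1.596, 0.006, 1.134, -0.082], TCP at [0.244, -0.575, 0.405] pointing down, gripper open.
Joint ranges: [-2.95, 2.95], [-0.29, 1.99], [-1.47, 1.44], [0.14, 2.54], [-1.03, 4.17], [0.13, 1.85], [-2.86, 2.86]. Speed limits (rad/s): [2.39, 2.39, 3.01, 3.01, 3.14, 3.14, 3.14].

INTERFACE

Orientations are given as [roll, pitch, yaw] about the fixed x, y, z axes, in that order (R = Rz(yaw) Ry(pitch) Rx(roll)).
In Python, from station import * gives the robot as it stands. The module is installed in compiled form; this text tells all that it offers.
- The arm moves only by the tool send_rows, never from a script. Its argument "targets" is a list of rows, each an object with "translation": the shift along the world's x, y, z in m, a list of three; "rotation": the turn, a rotation vector about the world's x, y, z in rad, a list of three. In form: [{"translation": [x, y, z], "rotation": [wx, wy, wz]}, ...]. A call has 1 to 10 rows; each row is the pose to reach, as a shift and turn from the pose commanded when the call began; what a row does not reach only later rows make up. A row lasts 1/12 s, in which the tool goes at most 41.7 mm and 7.16 degrees, less where a joint would pass 70% of its speed; a pose out of reach is approached as far as the arm can. A call with a gripper value outside its range is refused whole. "jaw" is the opening, from 0 (shut) to 1 (fully open), set as the call begins (left out, the last holds). The fingers move at their own pace and stop on an object; "squeeze" is the grip in N (left out, the last holds). Time passes only in rows, so rows that repeat a pose let the fingers close. It gives the time, the measured TCP pose, the force, the opening and the grip force at its end, in the units of the state.
- read_state(): the state, without advancing time (a new reading comes with each control period).
- snapshot(name): name is "side" or "top"; returns the picture (420x560x3 uint8, red, green, blue); there is no depth.
- get_calibration(name): a dict with "mtx" (3x3 intrinsics, pixels), "rvec" (rotation vector, rad) and "tvec" (3), from world to camera coordinates, as OpenCV has them. Camera axes: x right, y down, z forward; pixel columns grow to the right and rows downward; lengths in m; the calibration is good to about 2 mm. A picture is of the moment at which its call begins. get_calibration takes no time and is no camera call.
- hand_in(): hands the job in; it is judged then, once.
The state is a dict: "time": time; "joint_pos": joint angles; "joint_velocities": joint speeds; "joint_efforts": joint torques, N m; "position": TCP position; "orientation": TCP orientation; "wrist_force": force on the tool from outside, world axes, zero at the start; "torque": the same for the moment, N m; "finger_gap": finger opening in m; "finger_force": force on a finger pad.
Only numpy, scipy, OpenCV 4.12 (cv2) and the standard library are available. Lean on these libraries where they do the work, as an engineer would, in place of code of your own. Each camera call takes 0.05 s, during which the arm holds its last target. There are 200 camera calls.

TASK

Put the wooden blank that has a single square tenon on top, tenon up, into the open near end of the feed channel, and push it along the channel through the sprung one-way flap and against the sprung pusher until the flap has snapped shut behind it. Then ease it back, without letting it fly, until it rests against the shut flap, and let go. Be gentle: never press hard on the flap, the pusher or the channel, and leave the other wooden pieces and the try square where they are.

Things in the scene. Friction and masses are not known exactly. Their poses are not given: they have to be found in the camera images.
- blank_c (a point): Centre of the loose tenoned blank (about 120 g), 35 mm above its underside: body 60 long (x) by 46 wide (y) by 32 mm high, topped in the middle by one square tenon 36 (x) by 24 (y) by 38 mm high. Grip the tenon across its 24 mm; its centre is 16 mm above this point. A half turn changes nothing. Stands on the bench right of the channel; swaps places with fork and offcut.
- chute: The fixed feed channel. x runs along it in the feeding direction (away from the robot), y left, z up; origin on the bench on the centre line. Floor 10 mm up; aluminium walls at y = -25 and +25 mm, tops 40 mm up; nothing on it is over 42 mm high. Open above. Right wall from x = -98 to +172 mm, left wall from -98 to -30 mm; farther left walls sit on the grey carriage.
- entry (a point): A point on the channel's floor, on the centre line, 70 mm before the chute's origin. A blank set down centred here, its 60 mm length along the channel, stands between both walls (2 mm play each side) and is always short of the flap.
- flap_zone (a point): Point on the channel's floor, middle of the flap's possible places. Flap and pusher ride on one grey carriage clamped at an unmeasured place: the flap's upright hinge is anywhere from 28 mm before to 28 mm beyond this point: look or feel. The steel flap, 35 mm long, 22 high, shuts the channel's left half and swings only in the feeding direction; 2 to 5 N of push starts it.
- pusher_zone (a point): Floor point, middle of the places of the pusher, a black sprung plate 54 mm beyond the hinge: 1 N plus 0.2 N per mm, solid after 46 mm. The blank's rear clears the flap about 35 mm past the hinge (pusher 41 mm in, 9 N); pusher solid 5 mm later (10 N). Eased back, the rear rests on the shut flap 2 mm past the hinge, pressed by about 2.6 N. Over 25 N on flap or pusher is too much.
- flap (a joint): Angle of the flap about its upright hinge: 0 is shut (across the channel), grows as it swings in the feeding direction, about 1.2 to 1.4 when the blank is passing along it. A spring shuts it.
- fork_c (a point): Centre of the loose forked wooden piece, a bystander: 60 x 46 x 56 mm, with two cheeks along its long sides and a slot between them; stands on the bench at the right.
- offcut_c (a point): Centre of the loose plain offcut, a bystander: 75 x 42 x 28 mm, lying on the bench at the right.
- square: Loose try square lying flat on the bench left of the channel, a bystander: dark wooden stock 25 x 115 x 16 mm centred here, steel blade 165 mm long along its +x from the stock's -y end; origin on the bench.

How it is judged:
By the outcome, as a careful person would: the job done as asked, in the order asked, and still so for the second after the job is handed in, with the robot touching nothing.
It also fails if it takes over 70 s, if anything falls off the work surface, if the arm or the gripper's body presses on something with over 40 N, if the wrist force passes 120 N, or if a joint passes its speed limit or range.

## Working session

There is one attempt and no reset: what is moved stays moved. The work goes in short steps, Python scripts to look and compute and a tool call to move; the robot and the scene stay as the last step left them, time stands still between calls to the robot, and variables do not carry over. Pictures are saved under pics/ and viewed, at most 10 in all, crops included, and the job is handed in when it is done.

Besides the shell and the picture viewer there is one more tool, called after "Emit:" by a JSON object that holds its "name" and its "arguments", one argument or row to a line. send_rows: Moves the arm, as the interface text tells. Its arguments: {"type":"object","properties":{"targets":{"type":"array","items":{"type":"object","properties":{"translation":{"type":"array","items":{"type":"number"}},"rotation":{"type":"array","items":{"type":"number"}}}}},"jaw":{"type":"number"},"squeeze":{"type":"number"}},"required":["targets"]}

```bash
mkdir -p pics; python3 - <<'E'
from station import *
import cv2,numpy as np
for n in("top","side"):
    im=snapshot(n); cv2.imwrite(f"pics/{n}0.png",im[:,:,::-1]); c=get_calibration(n)
    R=cv2.Rodrigues(np.array(c["rvec"]))[0]; print(n,c["mtx"],-R.T@np.array(c["tvec"]).ravel(),R.round(3))
s=read_state(); print(s)
E
```

```text
top [[417.96186498   0.         281.07763173]
 [  0.         417.96186498 210.40287849]
 [  0.           0.           1.        ]] [ 0.42432693 -0.00455786  0.99606952] [[-0.013 -1.    -0.025]
 [-0.992  0.016 -0.122]
 [ 0.122  0.024 -0.992]]
side [[447.63582786   0.         280.28518776]
 [  0.         447.63582786 213.58843185]
 [  0.           0.           1.        ]] [0.15271329 0.92666347 0.72927121] [[-0.935 -0.355 -0.013]
 [-0.19   0.53  -0.826]
 [ 0.3   -0.77  -0.563]]
{'time': 0.1, 'joint_pos': array([ 1.1008011 ,  0.41184552, -0.01273033,  1.59689335,  0.00559301,
        1.13430918, -0.08221589]), 'joint_velocities': array([ 3.01803274e-04, -4.16208386e-03, -2.44050438e-04, -2.51630723e-03,
       -9.37985525e-04, -3.80693833e-05,  4.91859137e-04]), 'joint_efforts': array([ 2.09653706e-03, -6.01833415e+01,  6.84015770e-01, -3.00091267e+01,
        1.39757784e-02,  6.48844172e-03, -2.09806308e-05]), 'position': array([ 0.24434613, -0.57507199,  0.40394836]), 'orientation': array([-3.14017534e+00,  8.60954971e-05,  4.01817099e-01]), 'wrist_force': array([-0.47998704, -0.44884986, -1.1459253 ]), 'torque': array([-0.0022684 ,  0.02046597, -0.00595712]), 'finger_force': 0.0, 'finger_gap': 0.08507063095709115}
```

View pics/top0.png

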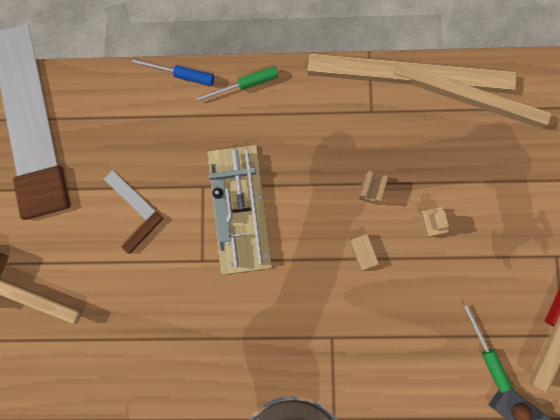

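View pics/side0.png

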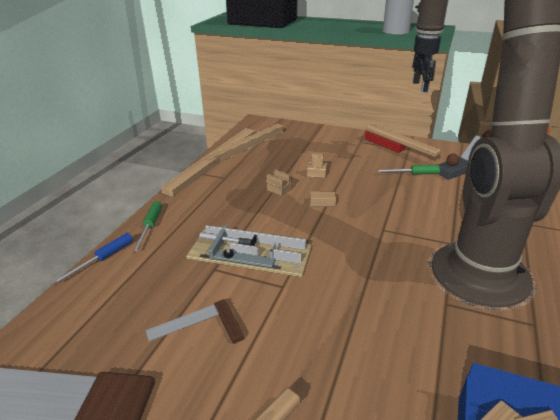

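Top view: channel about (208–270, 147–273) with the near end at the bottom, blank with tenon at (435,222), fork at (374,187), offcut at (364,253), and try square at (140,210). I'll enlarge the channel and the blank.

```bash
python3 - <<'E'
import cv2,numpy as np
t=cv2.imread("pics/top0.png"); s=cv2.imread("pics/side0.png")
a=cv2.resize(t[140:280,200:280],None,fx=4,fy=4,interpolation=cv2.INTER_CUBIC)
b=cv2.resize(t[200:245,410:460],None,fx=8,fy=8,interpolation=cv2.INTER_CUBIC)
o=np.zeros((560,800,3),np.uint8); o[:560,:320]=a; o[:360,320:720]=b
d=cv2.resize(s[145:185,295:340],None,fx=5,fy=5); o[360:560,320:545]=d
cv2.imwrite("pics/crop1.png",o)
cv2.imwrite("pics/crop2.png",cv2.resize(s[220:280,180:320],None,fx=5,fy=5,interpolation=cv2.INTER_CUBIC))
E
```

```text
(no output)
```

View pics/crop1.png

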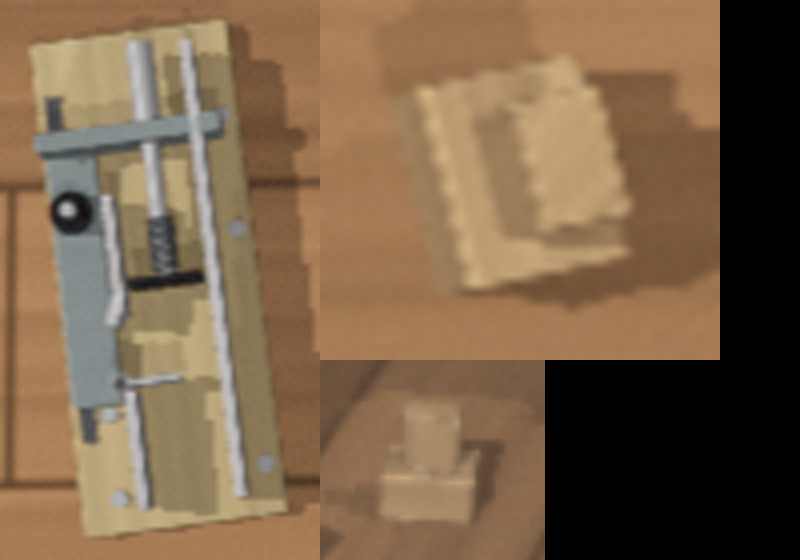

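View pics/crop2.png

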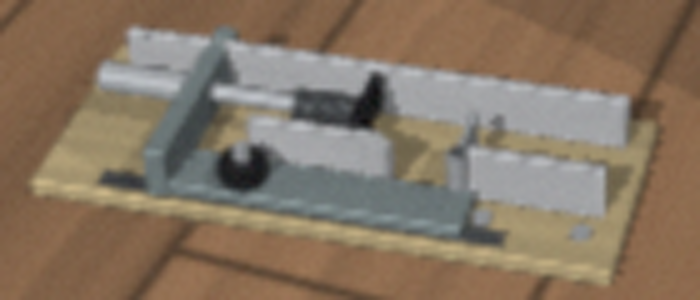

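Crops: the tenon top corners show clearly at about (434–449, 211–229) in full-image pixels. Right wall runs from (246,150) to (260,264), flap hinge at about (230,236), pusher plate at about (241,210). Next I'll turn these into world positions.

```bash
cat > h.py <<'E'
from station import *
import cv2,numpy as np
def ray(n,uv,z):
    c=get_calibration(n); R=cv2.Rodrigues(np.array(c["rvec"]))[0]; t=np.array(c["tvec"]).ravel()
    uv=np.atleast_2d(uv).astype(float)
    d=np.c_[(uv-c["mtx"][:2,2])/c["mtx"][0,0],np.ones(len(uv))]@R; o=-R.T@t
    return (o+d*((z-o[2])/d[:,2])[:,None]).round(4)[:,:2]
E
python3 - <<'E'
from h import *
im=cv2.imread("pics/top0.png"); A=lambda p:np.array(p)/4+[200,140]-.375; B=lambda p:(np.array(p)-[320,0])/8+[410,200]-.44
t=ray("top",B([[515,105],[600,90],[630,210],[545,232]]),.070); print("tenon",t,t.mean(0))
t=ray("top",B([[422,92],[578,58],[630,250],[470,288]]),.032);print("body",t,t.mean(0))
print("Rwall far,near",ray("top",A([[185,40],[240,495]]),.04)); print("Lwall",ray("top",A([[130,392],[148,506]]),.04))
S=lambda p:np.array(p)/5+[180,220]-.4
print("side Rwall far,near",ray("side",S([[130,29],[628,97]]),.04),"Lwall far,near",ray("side",S([[472,150],[605,168]]),.04))
print("hinge",ray("top",A([[120,383]]),.035),"flap tip",ray("top",A([[183,377]]),.032),"pusher",ray("top",A([[130,285],[203,275]]),.035))
D=lambda p:(np.array(p)-[320,360])/5+[295,145]-.4
print("side tenon front edge top", ray("side",D([[404,400],[460,410]]),.070),"side body bottom",ray("side",D([[380,514],[474,524]]),.0))
# wall edges in top, subpixel by row
g=cv2.cvtColor(im,cv2.COLOR_BGR2HSV)
m=((g[...,1]<50)&(g[...,2]>130)).astype(np.uint8)
L=[]
for r in range(152,264):
    x0=246+(r-150)*14/114; xs=[x for x in range(int(x0)-5,int(x0)+6) if m[r,x]]
    if xs: L.append((min(xs)-.5,max(xs)+.5,r))
L=np.array(L); pl=np.polyfit(L[:,2],L[:,0],1); pr=np.polyfit(L[:,2],L[:,1],1)
for nme,p in(("in",pl),("out",pr)):
    P=ray("top",[[np.polyval(p,150),150],[np.polyval(p,263),263]],.04); d=P[0]-P[1]; print(nme,P,np.degrees(np.arctan2(d[1],d[0])))
E
```

```text
tenon [[ 0.528  -0.3204]
 [ 0.5318 -0.3439]
 [ 0.4985 -0.35  ]
 [ 0.4928 -0.3265]] [ 0.512775 -0.3352  ]
body [[ 0.5365 -0.307 ]
 [ 0.5456 -0.3521]
 [ 0.4901 -0.3635]
 [ 0.4799 -0.3176]] [ 0.513025 -0.33505 ]
Rwall far,near [[0.6876 0.0993]
 [0.4217 0.0686]]
Lwall [[0.4811 0.1314]
 [0.4162 0.1211]]
side Rwall far,near [[0.6859 0.1019]
 [0.4202 0.0687]] Lwall far,near [[0.4787 0.135 ]
 [0.4131 0.126 ]]
hinge [[0.4867 0.1379]] flap tip [[0.4898 0.1018]] pusher [[0.5436 0.1322]
 [0.5488 0.0897]]
side tenon front edge top [[ 0.5335 -0.3405]
 [ 0.4951 -0.3387]] side body bottom [[ 0.5386 -0.3102]
 [ 0.4765 -0.3181]]
in [[0.6868 0.1052]
 [0.4226 0.0721]] 7.141030448129761
out [[0.6866 0.0952]
 [0.4225 0.0652]] 6.480639800273429
```

Emit:
{"name": "send_rows", "arguments": {
  "targets": [
    {"translation": [0.016, 0.014, -0.006], "rotation": [0, 0, -0.013]},
    {"translation": [0.046, 0.041, -0.018], "rotation": [0, 0, -0.038]},
    {"translation": [0.075, 0.067, -0.029], "rotation": [0, 0, -0.063]},
    {"translation": [0.105, 0.094, -0.041], "rotation": [0, 0, -0.087]},
    {"translation": [0.135, 0.12, -0.052], "rotation": [0, 0, -0.112]},
    {"translation": [0.164, 0.146, -0.063], "rotation": [0, 0, -0.137]},
    {"translation": [0.194, 0.173, -0.075], "rotation": [0, 0, -0.161]},
    {"translation": [0.223, 0.199, -0.086], "rotation": [0, 0, -0.186]},
    {"translation": [0.253, 0.226, -0.098], "rotation": [0, 0, -0.21]},
    {"translation": [0.269, 0.24, -0.104], "rotation": [0, 0, -0.224]}
  ],
  "jaw": 1,
  "squeeze": 60
}}

```text
time: 0.93
position: [0.5166, -0.3304, 0.299]
orientation: [-3.139, -0.0, 0.181]
wrist_force: [0.2, 0.7, 0.6]
finger_gap: 0.0856
finger_force: 0.0
```

Emit:
{"name": "send_rows", "arguments": {
  "targets": [
    {"translation": [0, 0, 0], "rotation": [0, 0, 0]},
    {"translation": [0, 0, 0], "rotation": [0, 0, 0]},
    {"translation": [0, 0, 0], "rotation": [0, 0, 0]},
    {"translation": [0, 0, 0], "rotation": [0, 0, 0]}
  ]
}}

```text
time: 1.27
position: [0.5123, -0.3367, 0.3009]
orientation: [3.141, 0.001, 0.176]
wrist_force: [-0.4, 0.3, -0.2]
finger_gap: 0.0854
finger_force: 0.0
```

Emit:
{"name": "send_rows", "arguments": {
  "targets": [
    {"translation": [0, 0, -0.008], "rotation": [0, 0, 0]},
    {"translation": [0, 0, -0.02], "rotation": [0, 0, 0]},
    {"translation": [0, 0, -0.032], "rotation": [0, 0, 0]},
    {"translation": [0, 0, -0.044], "rotation": [0, 0, 0]},
    {"translation": [0, 0, -0.056], "rotation": [0, 0, 0]},
    {"translation": [0, 0, -0.068], "rotation": [0, 0, 0]},
    {"translation": [0, 0, -0.078], "rotation": [0, 0, 0]},
    {"translation": [0, 0, -0.085], "rotation": [0, 0, 0]},
    {"translation": [0, 0, -0.088], "rotation": [0, 0, 0]},
    {"translation": [0, 0, -0.088], "rotation": [0, 0, 0]}
  ]
}}

```text
time: 2.1
position: [0.5133, -0.3351, 0.2117]
orientation: [-3.141, 0.001, 0.178]
wrist_force: [-0.8, 0.7, -0.0]
finger_gap: 0.0855
finger_force: 0.0
```

Emit:
{"name": "send_rows", "arguments": {
  "targets": [
    {"translation": [0, 0, 0], "rotation": [0, 0, 0]},
    {"translation": [0, 0, 0], "rotation": [0, 0, 0]},
    {"translation": [0, 0, 0], "rotation": [0, 0, 0]},
    {"translation": [0, 0, 0], "rotation": [0, 0, 0]},
    {"translation": [0, 0, 0], "rotation": [0, 0, 0]},
    {"translation": [0, 0, 0], "rotation": [0, 0, 0]},
    {"translation": [0, 0, 0], "rotation": [0, 0, 0]},
    {"translation": [0, 0, 0], "rotation": [0, 0, 0]},
    {"translation": [0, 0, 0], "rotation": [0, 0, 0]},
    {"translation": [0, 0, 0], "rotation": [0, 0, 0]}
  ],
  "jaw": 0,
  "squeeze": 60
}}

```text
time: 2.93
position: [0.5137, -0.3354, 0.2133]
orientation: [3.141, -0.001, 0.178]
wrist_force: [-0.7, -0.5, 5.0]
finger_gap: 0.0231
finger_force: 60.0
```

Emit:
{"name": "send_rows", "arguments": {
  "targets": [
    {"translation": [0, 0, 0.006], "rotation": [0, 0, 0]},
    {"translation": [0, 0, 0.018], "rotation": [0, 0, 0]},
    {"translation": [0, 0, 0.034], "rotation": [0, 0, 0]},
    {"translation": [0, 0, 0.05], "rotation": [0, 0, 0]},
    {"translation": [0, 0, 0.066], "rotation": [0, 0, 0]},
    {"translation": [0, 0, 0.082], "rotation": [0, 0, 0]},
    {"translation": [0, 0, 0.096], "rotation": [0, 0, 0]},
    {"translation": [0, 0, 0.106], "rotation": [0, 0, 0]},
    {"translation": [0, 0, 0.108], "rotation": [0, 0, 0]},
    {"translation": [0, 0, 0.108], "rotation": [0, 0, 0]}
  ]
}}

```text
time: 3.77
position: [0.5134, -0.3353, 0.3215]
orientation: [3.141, -0.001, 0.178]
wrist_force: [-0.3, 0.5, -1.7]
finger_gap: 0.0232
finger_force: 59.2
```

Emit:
{"name": "send_rows", "arguments": {
  "targets": [
    {"translation": [-0.002, 0.012, 0], "rotation": [0, 0, -0.002]},
    {"translation": [-0.006, 0.036, 0], "rotation": [0, 0, -0.005]},
    {"translation": [-0.01, 0.065, 0], "rotation": [0, 0, -0.009]},
    {"translation": [-0.015, 0.096, 0], "rotation": [0, 0, -0.013]},
    {"translation": [-0.02, 0.127, 0], "rotation": [0, 0, -0.017]},
    {"translation": [-0.024, 0.158, 0], "rotation": [0, 0, -0.021]},
    {"translation": [-0.029, 0.189, 0], "rotation": [0, 0, -0.026]},
    {"translation": [-0.034, 0.22, 0], "rotation": [0, 0, -0.03]},
    {"translation": [-0.039, 0.251, 0], "rotation": [0, 0, -0.034]},
    {"translation": [-0.044, 0.282, 0], "rotation": [0, 0, -0.038]}
  ]
}}

```text
time: 4.6
position: [0.468, -0.0511, 0.3198]
orientation: [-3.141, 0.002, 0.14]
wrist_force: [0.7, -0.4, -1.6]
finger_gap: 0.023
finger_force: 59.2
```

Emit:
{"name": "send_rows", "arguments": {
  "targets": [
    {"translation": [-0.004, 0.028, 0], "rotation": [0, 0, -0.004]},
    {"translation": [-0.009, 0.056, 0], "rotation": [0, 0, -0.008]},
    {"translation": [-0.013, 0.084, 0], "rotation": [0, 0, -0.012]},
    {"translation": [-0.016, 0.108, 0], "rotation": [0, 0, -0.015]},
    {"translation": [-0.02, 0.128, 0], "rotation": [0, 0, -0.018]},
    {"translation": [-0.022, 0.142, 0], "rotation": [0, 0, -0.02]},
    {"translation": [-0.023, 0.15, 0], "rotation": [0, 0, -0.021]},
    {"translation": [-0.023, 0.152, 0], "rotation": [0, 0, -0.021]},
    {"translation": [-0.023, 0.152, 0], "rotation": [0, 0, -0.021]},
    {"translation": [-0.023, 0.152, 0], "rotation": [0, 0, -0.021]}
  ]
}}

```text
time: 5.43
position: [0.4463, 0.098, 0.3204]
orientation: [3.141, 0.001, 0.118]
wrist_force: [-0.2, -1.1, -1.8]
finger_gap: 0.0231
finger_force: 59.3
```

```bash
python3 - <<'E'
from h import *
s=read_state();print(s["position"],s["orientation"],s["wrist_force"])
t=snapshot("top");q=snapshot("side")
a=cv2.resize(t[150:290,190:290],None,fx=4,fy=4,interpolation=cv2.INTER_CUBIC);b=cv2.resize(q[180:320,200:300],None,fx=4,fy=4,interpolation=cv2.INTER_CUBIC)
cv2.imwrite("pics/c3.png",np.hstack([a,b])[:,:,::-1])
E
```

```text
[0.44633786 0.09797122 0.32035716] [3.14107037e+00 7.47979004e-04 1.18038525e-01] [-0.23884788 -1.12035217 -1.75042191]
```

View pics/c3.png

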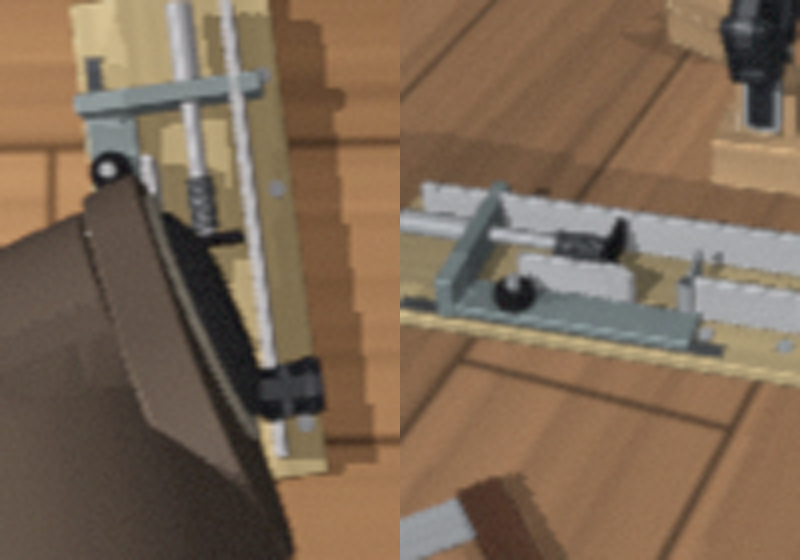

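The top view is blocked by the arm. In the side view the blank hangs level at the right, above the channel, and the flap and pusher are untouched. I'll lower it to just above the walls and use the blank itself as a reference in the side view.

Emit:
{"name": "send_rows", "arguments": {
  "targets": [
    {"translation": [0, 0, -0.006], "rotation": [0, 0, 0]},
    {"translation": [0, 0, -0.016], "rotation": [0, 0, 0]},
    {"translation": [0, 0, -0.028], "rotation": [0, 0, 0]},
    {"translation": [0, 0, -0.04], "rotation": [0, 0, 0]},
    {"translation": [0, 0, -0.05], "rotation": [0, 0, 0]},
    {"translation": [0, 0, -0.057], "rotation": [0, 0, 0]},
    {"translation": [0, 0, -0.06], "rotation": [0, 0, 0]},
    {"translation": [0, 0, -0.06], "rotation": [0, 0, 0]},
    {"translation": [0, 0, -0.06], "rotation": [0, 0, 0]},
    {"translation": [0, 0, -0.06], "rotation": [0, 0, 0]}
  ]
}}

```text
time: 6.37
position: [0.4467, 0.0989, 0.2611]
orientation: [-3.141, -0.001, 0.119]
wrist_force: [0.6, 0.1, -0.8]
finger_gap: 0.0231
finger_force: 59.3
```

```bash
python3 - <<'E'
from h import *
s=read_state();print(s["position"],s["orientation"],s["wrist_force"])
q=snapshot("side")
cv2.imwrite("pics/s4.png",q[:,:,::-1])
cv2.imwrite("pics/c4.png",cv2.resize(q[200:270,240:330],None,fx=8,fy=8,interpolation=cv2.INTER_CUBIC)[:,:,::-1])
E
```

```text
[0.4466666  0.09886567 0.26111979] [-3.14147967e+00 -8.78958704e-04  1.18761864e-01] [ 0.5573844   0.08452245 -0.80162701]
```

View pics/c4.png

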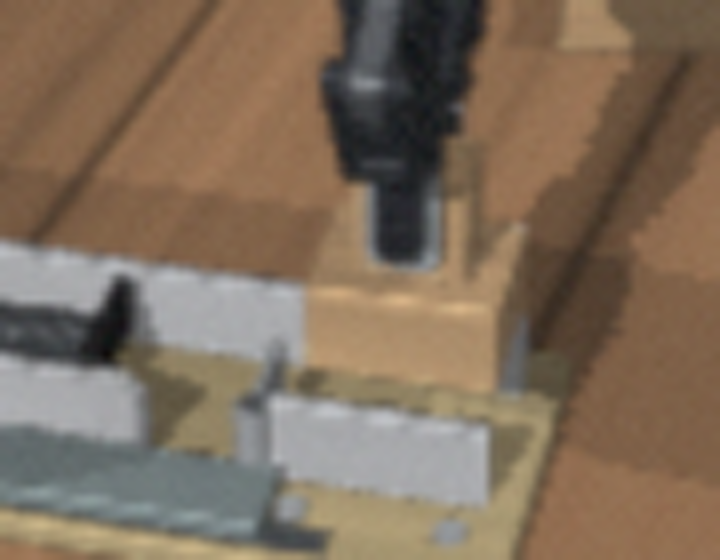

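Side crop: lower left edge of the blank's body runs (304,367)–(498,392), and the inner top edge of the left wall runs (272,395)–(490,424). Comparing them relative to each other cancels the calibration bias.

```bash
python3 - <<'E'
from h import *
S=lambda p:np.array(p)/8+[240,200]-.44
cam=np.array([.4463,.099]); a=.119; ex=np.array([np.cos(a),np.sin(a)]); ey=np.array([-ex[1],ex[0]])
def loc(p,z): d=ray("side",S(p),z)-cam; return np.c_[d@ex,d@ey].round(4)
print("block bottom edge (expect y .023, x +-.030)",loc([[304,367],[498,392]],.0485))
print("block top edge",loc([[304,292],[500,312]],.0805))
print("L wall inner top",loc([[272,395],[490,424]],.04)); print("L wall bottom outer",loc([[490,503]],.010))
print("R wall near bottom/top",loc([[515,390]],.010), "R top bound",loc([[0,243],[300,284]],.04))
print("flap hinge",loc([[258,400]],.03))
E
```

```text
block bottom edge (expect y .023, x +-.030) [[ 0.0292  0.0244]
 [-0.031   0.0229]]
block top edge [[ 0.0277  0.0285]
 [-0.0316  0.0249]]
L wall inner top [[ 0.0382  0.0297]
 [-0.0298  0.0282]]
L wall bottom outer [[-0.0304  0.0296]]
R wall near bottom/top [[-0.0269 -0.0264]] R top bound [[ 0.1443 -0.0265]
 [ 0.0437 -0.027 ]]
flap hinge [[0.0451 0.021 ]]
```

Emit:
{"name": "send_rows", "arguments": {
  "targets": [
    {"translation": [0, 0.002, 0], "rotation": [0, 0, 0]},
    {"translation": [0, 0.002, 0], "rotation": [0, 0, 0]},
    {"translation": [0, 0.002, -0.002], "rotation": [0, 0, 0]},
    {"translation": [0, 0.002, -0.005], "rotation": [0, 0, 0]},
    {"translation": [0, 0.002, -0.008], "rotation": [0, 0, 0]},
    {"translation": [0, 0.002, -0.01], "rotation": [0, 0, 0]},
    {"translation": [0, 0.002, -0.011], "rotation": [0, 0, 0]},
    {"translation": [0, 0.002, -0.011], "rotation": [0, 0, 0]}
  ]
}}

```text
time: 7.08
position: [0.4463, 0.1007, 0.2493]
orientation: [3.141, 0.001, 0.119]
wrist_force: [0.5, 0.6, -0.7]
finger_gap: 0.023
finger_force: 59.3
```

Emit:
{"name": "send_rows", "arguments": {
  "targets": [
    {"translation": [0, 0, -0.002], "rotation": [0, 0, 0]},
    {"translation": [0, 0, -0.004], "rotation": [0, 0, 0]},
    {"translation": [0, 0, -0.006], "rotation": [0, 0, 0]},
    {"translation": [0, 0, -0.007], "rotation": [0, 0, 0]},
    {"translation": [0, 0, -0.007], "rotation": [0, 0, 0]}
  ]
}}

```text
time: 7.5
position: [0.4463, 0.1007, 0.2424]
orientation: [3.142, 0.001, 0.119]
wrist_force: [-0.2, -0.4, -1.0]
finger_gap: 0.0234
finger_force: 59.3
```

In between the walls, no contact. Down to the floor.

Emit:
{"name": "send_rows", "arguments": {
  "targets": [
    {"translation": [0, 0, -0.003], "rotation": [0, 0, 0]},
    {"translation": [0, 0, -0.007], "rotation": [0, 0, 0]},
    {"translation": [0, 0, -0.011], "rotation": [0, 0, 0]},
    {"translation": [0, 0, -0.014], "rotation": [0, 0, 0]},
    {"translation": [0, 0, -0.016], "rotation": [0, 0, 0]},
    {"translation": [0, 0, -0.018], "rotation": [0, 0, 0]},
    {"translation": [0, 0, -0.019], "rotation": [0, 0, 0]},
    {"translation": [0, 0, -0.019], "rotation": [0, 0, 0]}
  ]
}}

```text
time: 8.17
position: [0.4464, 0.1008, 0.2235]
orientation: [3.142, 0.0, 0.119]
wrist_force: [0.7, -0.4, -1.5]
finger_gap: 0.023
finger_force: 59.4
```

Emit:
{"name": "send_rows", "arguments": {
  "targets": [
    {"translation": [0, 0, -0.0005], "rotation": [0, 0, 0]},
    {"translation": [0, 0, -0.001], "rotation": [0, 0, 0]},
    {"translation": [0, 0, -0.001], "rotation": [0, 0, 0]},
    {"translation": [0, 0, -0.001], "rotation": [0, 0, 0]}
  ]
}}

```text
time: 8.5
position: [0.4464, 0.1008, 0.2233]
orientation: [3.141, -0.0, 0.119]
wrist_force: [-1.8, -0.3, 4.9]
finger_gap: 0.0235
finger_force: 60.2
```

Emit:
{"name": "send_rows", "arguments": {
  "targets": [
    {"translation": [0, 0, 0.0004], "rotation": [0, 0, 0]},
    {"translation": [0, 0, 0.0008], "rotation": [0, 0, 0]},
    {"translation": [0.002, 0.0002, 0.0008], "rotation": [0, 0, 0]},
    {"translation": [0.004, 0.0005, 0.0008], "rotation": [0, 0, 0]},
    {"translation": [0.006, 0.0007, 0.0008], "rotation": [0, 0, 0]},
    {"translation": [0.008, 0.001, 0.0008], "rotation": [0, 0, 0]},
    {"translation": [0.01, 0.0012, 0.0008], "rotation": [0, 0, 0]},
    {"translation": [0.01, 0.0012, 0.0008], "rotation": [0, 0, 0]}
  ]
}}

```text
time: 9.17
position: [0.4569, 0.1021, 0.2235]
orientation: [-3.141, -0.0, 0.119]
wrist_force: [-0.1, -0.1, -1.5]
finger_gap: 0.0233
finger_force: 59.4
```

Emit:
{"name": "send_rows", "arguments": {
  "targets": [
    {"translation": [0.002, 0.0002, 0], "rotation": [0, 0, 0]},
    {"translation": [0.004, 0.0005, 0], "rotation": [0, 0, 0]},
    {"translation": [0.006, 0.0007, 0], "rotation": [0, 0, 0]},
    {"translation": [0.008, 0.001, 0], "rotation": [0, 0, 0]},
    {"translation": [0.01, 0.0012, 0], "rotation": [0, 0, 0]},
    {"translation": [0.01, 0.0012, 0], "rotation": [0, 0, 0]}
  ]
}}

```text
time: 9.67
position: [0.4645, 0.1029, 0.2235]
orientation: [3.14, 0.006, 0.119]
wrist_force: [-10.5, -1.8, 14.1]
finger_gap: 0.0232
finger_force: 61.2
```

Emit:
{"name": "send_rows", "arguments": {
  "targets": [
    {"translation": [0.002, 0.0002, 0], "rotation": [0, 0, 0]},
    {"translation": [0.004, 0.0005, 0], "rotation": [0, 0, 0]},
    {"translation": [0.006, 0.0007, 0], "rotation": [0, 0, 0]},
    {"translation": [0.008, 0.001, 0], "rotation": [0, 0, 0]},
    {"translation": [0.01, 0.0012, 0], "rotation": [0, 0, 0]},
    {"translation": [0.01, 0.0012, 0], "rotation": [0, 0, 0]}
  ]
}}

```text
time: 10.17
position: [0.4755, 0.1038, 0.2234]
orientation: [3.14, 0.003, 0.119]
wrist_force: [-5.6, -2.6, 4.8]
finger_gap: 0.0226
finger_force: 59.8
```

Emit:
{"name": "send_rows", "arguments": {
  "targets": [
    {"translation": [0.002, 0.0002, 0.0003], "rotation": [0, 0, 0]},
    {"translation": [0.004, 0.0005, 0.0005], "rotation": [0, 0, 0]},
    {"translation": [0.006, 0.0007, 0.0005], "rotation": [0, 0, 0]},
    {"translation": [0.008, 0.001, 0.0005], "rotation": [0, 0, 0]},
    {"translation": [0.01, 0.0012, 0.0005], "rotation": [0, 0, 0]},
    {"translation": [0.012, 0.0014, 0.0005], "rotation": [0, 0, 0]}
  ]
}}

```text
time: 10.67
position: [0.4888, 0.1058, 0.2239]
orientation: [-3.142, -0.0, 0.119]
wrist_force: [-0.9, -1.9, -1.6]
finger_gap: 0.0231
finger_force: 59.2
```

Emit:
{"name": "send_rows", "arguments": {
  "targets": [
    {"translation": [0.002, 0.0002, 0], "rotation": [0, 0, 0]},
    {"translation": [0.004, 0.0005, 0], "rotation": [0, 0, 0]},
    {"translation": [0.006, 0.0007, 0], "rotation": [0, 0, 0]},
    {"translation": [0.008, 0.001, 0], "rotation": [0, 0, 0]},
    {"translation": [0.01, 0.0012, 0], "rotation": [0, 0, 0]},
    {"translation": [0.012, 0.0014, 0], "rotation": [0, 0, 0]}
  ]
}}

```text
time: 11.17
position: [0.5007, 0.1072, 0.2241]
orientation: [-3.142, -0.0, 0.119]
wrist_force: [-0.4, -1.7, -2.2]
finger_gap: 0.0232
finger_force: 59.2
```

Emit:
{"name": "send_rows", "arguments": {
  "targets": [
    {"translation": [0.002, 0.0002, 0], "rotation": [0, 0, 0]},
    {"translation": [0.004, 0.0005, 0], "rotation": [0, 0, 0]},
    {"translation": [0.006, 0.0007, 0], "rotation": [0, 0, 0]},
    {"translation": [0.008, 0.001, 0], "rotation": [0, 0, 0]},
    {"translation": [0.01, 0.0012, 0], "rotation": [0, 0, 0]},
    {"translation": [0.012, 0.0014, 0], "rotation": [0, 0, 0]}
  ]
}}

```text
time: 11.67
position: [0.5126, 0.1086, 0.224]
orientation: [3.142, -0.0, 0.119]
wrist_force: [-1.1, -1.6, -1.0]
finger_gap: 0.0232
finger_force: 59.2
```

Emit:
{"name": "send_rows", "arguments": {
  "targets": [
    {"translation": [0.002, 0.0002, 0], "rotation": [0, 0, 0]},
    {"translation": [0.004, 0.0005, 0], "rotation": [0, 0, 0]},
    {"translation": [0.006, 0.0007, 0], "rotation": [0, 0, 0]},
    {"translation": [0.008, 0.001, 0], "rotation": [0, 0, 0]},
    {"translation": [0.01, 0.0012, 0], "rotation": [0, 0, 0]},
    {"translation": [0.012, 0.0014, 0], "rotation": [0, 0, 0]},
    {"translation": [0.012, 0.0014, 0], "rotation": [0, 0, 0]}
  ]
}}

```text
time: 12.25
position: [0.5245, 0.11, 0.2239]
orientation: [3.142, 0.0, 0.119]
wrist_force: [-2.9, -1.6, -0.3]
finger_gap: 0.0231
finger_force: 59.3
```

Emit:
{"name": "send_rows", "arguments": {
  "targets": [
    {"translation": [0.002, 0.0002, 0], "rotation": [0, 0, 0]},
    {"translation": [0.004, 0.0005, 0], "rotation": [0, 0, 0]},
    {"translation": [0.006, 0.0007, 0], "rotation": [0, 0, 0]},
    {"translation": [0.008, 0.001, 0], "rotation": [0, 0, 0]},
    {"translation": [0.01, 0.0012, 0], "rotation": [0, 0, 0]},
    {"translation": [0.012, 0.0014, 0], "rotation": [0, 0, 0]},
    {"translation": [0.012, 0.0014, 0], "rotation": [0, 0, 0]}
  ]
}}

```text
time: 12.83
position: [0.5363, 0.1114, 0.2238]
orientation: [3.141, 0.001, 0.119]
wrist_force: [-4.5, -2.0, 0.5]
finger_gap: 0.0232
finger_force: 59.4
```

Emit:
{"name": "send_rows", "arguments": {
  "targets": [
    {"translation": [0.002, 0.0002, 0], "rotation": [0, 0, 0]},
    {"translation": [0.004, 0.0005, 0], "rotation": [0, 0, 0]},
    {"translation": [0.006, 0.0007, 0], "rotation": [0, 0, 0]},
    {"translation": [0.008, 0.001, 0], "rotation": [0, 0, 0]},
    {"translation": [0.01, 0.0012, 0], "rotation": [0, 0, 0]},
    {"translation": [0.01, 0.0012, 0], "rotation": [0, 0, 0]},
    {"translation": [0.01, 0.0012, 0], "rotation": [0, 0, 0]}
  ]
}}

```text
time: 13.42
position: [0.5457, 0.1125, 0.2236]
orientation: [3.141, 0.003, 0.119]
wrist_force: [-6.3, -1.7, -0.2]
finger_gap: 0.023
finger_force: 59.5
```

Emit:
{"name": "send_rows", "arguments": {
  "targets": [
    {"translation": [0.0015, 0.0002, 0], "rotation": [0, 0, 0]},
    {"translation": [0.003, 0.0004, 0], "rotation": [0, 0, 0]},
    {"translation": [0.0045, 0.0005, 0], "rotation": [0, 0, 0]},
    {"translation": [0.006, 0.0007, 0], "rotation": [0, 0, 0]},
    {"translation": [0.007, 0.0008, 0], "rotation": [0, 0, 0]},
    {"translation": [0.007, 0.0008, 0], "rotation": [0, 0, 0]},
    {"translation": [0.007, 0.0008, 0], "rotation": [0, 0, 0]}
  ]
}}

```text
time: 14.0
position: [0.5522, 0.1133, 0.2235]
orientation: [3.141, 0.004, 0.119]
wrist_force: [-8.9, -2.2, 2.4]
finger_gap: 0.0235
finger_force: 59.7
```

Emit:
{"name": "send_rows", "arguments": {
  "targets": [
    {"translation": [0.001, 0.0001, 0], "rotation": [0, 0, 0]},
    {"translation": [0.002, 0.0002, 0], "rotation": [0, 0, 0]},
    {"translation": [0.002, 0.0002, 0], "rotation": [0, 0, 0]},
    {"translation": [0.002, 0.0002, 0], "rotation": [0, 0, 0]}
  ]
}}

```text
time: 14.33
position: [0.5541, 0.1135, 0.2235]
orientation: [3.141, 0.004, 0.119]
wrist_force: [-8.6, -2.1, 3.2]
finger_gap: 0.0232
finger_force: 59.8
```

```bash
python3 - <<'E'
from h import *
s=read_state();print(s["position"],s["wrist_force"])
q=snapshot("side")
cv2.imwrite("pics/c5.png",cv2.resize(q[200:270,210:310],None,fx=8,fy=8,interpolation=cv2.INTER_CUBIC)[:,:,::-1])
E
```

```text
[0.55412418 0.11347091 0.22352103] [-8.60003688 -2.05569521  3.1584034 ]
```

View pics/c5.png

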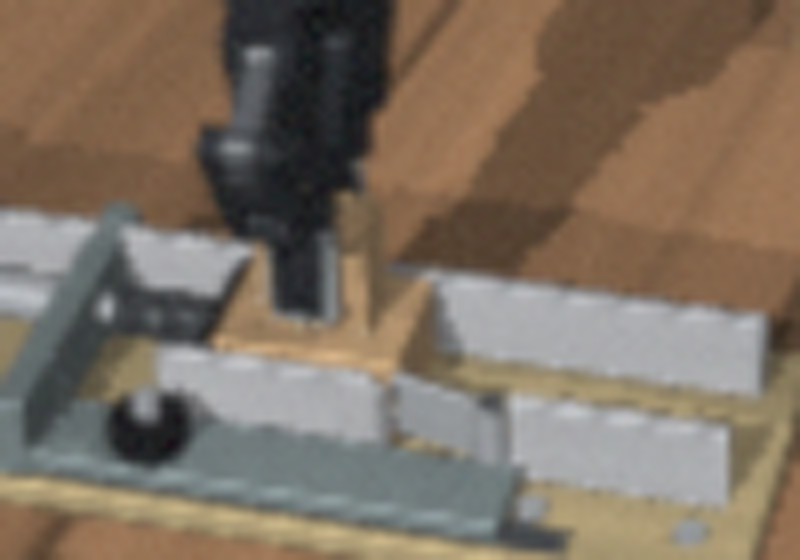

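Flap is still open, lying from its hinge at (495,400) to the blank's rear at about (395,380). I need a few mm more.

Emit:
{"name": "send_rows", "arguments": {
  "targets": [
    {"translation": [0.0008, 0.0001, 0], "rotation": [0, 0, 0]},
    {"translation": [0.0015, 0.0002, 0], "rotation": [0, 0, 0]},
    {"translation": [0.0015, 0.0002, 0], "rotation": [0, 0, 0]},
    {"translation": [0.0015, 0.0002, 0], "rotation": [0, 0, 0]}
  ]
}}

```text
time: 14.72
position: [0.5557, 0.1137, 0.2235]
orientation: [3.141, 0.004, 0.119]
wrist_force: [-9.0, -1.7, 3.0]
finger_gap: 0.0231
finger_force: 59.5
```

Emit:
{"name": "send_rows", "arguments": {
  "targets": [
    {"translation": [0.0008, 0.0001, 0], "rotation": [0, 0, 0]},
    {"translation": [0.0015, 0.0002, 0], "rotation": [0, 0, 0]},
    {"translation": [0.0015, 0.0002, 0], "rotation": [0, 0, 0]},
    {"translation": [0.0015, 0.0002, 0], "rotation": [0, 0, 0]}
  ]
}}

```text
time: 15.05
position: [0.5571, 0.1139, 0.2235]
orientation: [3.141, 0.004, 0.119]
wrist_force: [-9.0, -1.5, 2.9]
finger_gap: 0.0233
finger_force: 59.6
```

```bash
python3 - <<'E'
from h import *
s=read_state();print(s["position"],s["wrist_force"])
q=snapshot("side")
cv2.imwrite("pics/c6.png",cv2.resize(q[200:270,210:310],None,fx=8,fy=8,interpolation=cv2.INTER_CUBIC)[:,:,::-1])
E
```

```text
[0.5570905  0.11386418 0.22353212] [-8.9969208  -1.51847197  2.90724254]
```

View pics/c6.png

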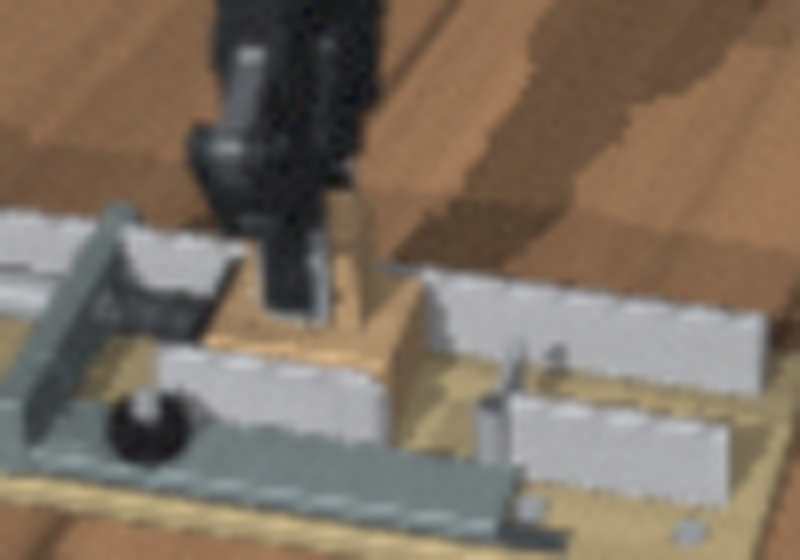

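The flap has snapped shut, seen across the channel at (515,360). Now I ease the blank back.

Emit:
{"name": "send_rows", "arguments": {
  "targets": [
    {"translation": [-0.001, -0.0001, 0], "rotation": [0, 0, 0]},
    {"translation": [-0.003, -0.0004, 0], "rotation": [0, 0, 0]},
    {"translation": [-0.005, -0.0006, 0], "rotation": [0, 0, 0]},
    {"translation": [-0.007, -0.0008, 0], "rotation": [0, 0, 0]},
    {"translation": [-0.009, -0.0011, 0], "rotation": [0, 0, 0]},
    {"translation": [-0.011, -0.0013, 0], "rotation": [0, 0, 0]},
    {"translation": [-0.013, -0.0015, 0], "rotation": [0, 0, 0]},
    {"translation": [-0.015, -0.0018, 0], "rotation": [0, 0, 0]}
  ]
}}

```text
time: 15.77
position: [0.5426, 0.1121, 0.2236]
orientation: [3.141, 0.003, 0.119]
wrist_force: [-6.3, -1.1, -0.5]
finger_gap: 0.0229
finger_force: 59.2
```

Emit:
{"name": "send_rows", "arguments": {
  "targets": [
    {"translation": [-0.002, -0.0002, 0], "rotation": [0, 0, 0]},
    {"translation": [-0.004, -0.0005, 0], "rotation": [0, 0, 0]},
    {"translation": [-0.006, -0.0007, 0], "rotation": [0, 0, 0]},
    {"translation": [-0.008, -0.001, 0], "rotation": [0, 0, 0]},
    {"translation": [-0.01, -0.0012, 0], "rotation": [0, 0, 0]},
    {"translation": [-0.0115, -0.0014, 0], "rotation": [0, 0, 0]},
    {"translation": [-0.013, -0.0015, 0], "rotation": [0, 0, 0]},
    {"translation": [-0.014, -0.0017, 0], "rotation": [0, 0, 0]},
    {"translation": [-0.014, -0.0017, 0], "rotation": [0, 0, 0]}
  ]
}}

```text
time: 16.52
position: [0.5292, 0.1106, 0.224]
orientation: [-3.142, 0.0, 0.119]
wrist_force: [-3.7, 0.2, -3.2]
finger_gap: 0.023
finger_force: 58.8
```

Emit:
{"name": "send_rows", "arguments": {
  "targets": [
    {"translation": [-0.0005, -0.0001, 0], "rotation": [0, 0, 0]},
    {"translation": [-0.001, -0.0001, 0], "rotation": [0, 0, 0]},
    {"translation": [-0.0015, -0.0002, 0], "rotation": [0, 0, 0]},
    {"translation": [-0.0015, -0.0002, 0], "rotation": [0, 0, 0]},
    {"translation": [-0.0015, -0.0002, 0], "rotation": [0, 0, 0]}
  ]
}}

```text
time: 16.93
position: [0.528, 0.1104, 0.224]
orientation: [-3.141, -0.0, 0.119]
wrist_force: [-3.5, -0.3, -4.0]
finger_gap: 0.0231
finger_force: 58.8
```

Creep on in 1 mm steps until the flap takes the load.

Emit:
{"name": "send_rows", "arguments": {
  "targets": [
    {"translation": [-0.0005, -0.0001, 0], "rotation": [0, 0, 0]},
    {"translation": [-0.001, -0.0001, 0], "rotation": [0, 0, 0]},
    {"translation": [-0.0015, -0.0002, 0], "rotation": [0, 0, 0]},
    {"translation": [-0.0015, -0.0002, 0], "rotation": [0, 0, 0]}
  ]
}}

```text
time: 17.27
position: [0.5264, 0.1102, 0.2241]
orientation: [-3.141, -0.0, 0.119]
wrist_force: [-2.5, 0.0, -3.1]
finger_gap: 0.0231
finger_force: 58.8
```

Emit:
{"name": "send_rows", "arguments": {
  "targets": [
    {"translation": [-0.0005, -0.0001, 0], "rotation": [0, 0, 0]},
    {"translation": [-0.001, -0.0001, 0], "rotation": [0, 0, 0]},
    {"translation": [-0.001, -0.0001, 0], "rotation": [0, 0, 0]}
  ]
}}

```text
time: 17.52
position: [0.5254, 0.1101, 0.2241]
orientation: [-3.142, -0.0, 0.119]
wrist_force: [-4.1, -0.2, -3.1]
finger_gap: 0.0232
finger_force: 58.9
```

Emit:
{"name": "send_rows", "arguments": {
  "targets": [
    {"translation": [-0.0005, -0.0001, 0], "rotation": [0, 0, 0]},
    {"translation": [-0.001, -0.0001, 0], "rotation": [0, 0, 0]},
    {"translation": [-0.001, -0.0001, 0], "rotation": [0, 0, 0]}
  ]
}}

```text
time: 17.77
position: [0.5244, 0.11, 0.2241]
orientation: [-3.142, -0.0, 0.119]
wrist_force: [-3.7, 0.1, -3.4]
finger_gap: 0.0233
finger_force: 58.9
```

Emit:
{"name": "send_rows", "arguments": {
  "targets": [
    {"translation": [-0.0005, -0.0001, 0], "rotation": [0, 0, 0]},
    {"translation": [-0.001, -0.0001, 0], "rotation": [0, 0, 0]},
    {"translation": [-0.001, -0.0001, 0], "rotation": [0, 0, 0]}
  ]
}}

```text
time: 18.02
position: [0.5234, 0.1098, 0.2241]
orientation: [-3.142, -0.0, 0.119]
wrist_force: [-2.1, 0.9, -2.6]
finger_gap: 0.0228
finger_force: 58.9
```

Emit:
{"name": "send_rows", "arguments": {
  "targets": [
    {"translation": [-0.0005, -0.0001, 0], "rotation": [0, 0, 0]},
    {"translation": [-0.001, -0.0001, 0], "rotation": [0, 0, 0]},
    {"translation": [-0.001, -0.0001, 0], "rotation": [0, 0, 0]}
  ]
}}

```text
time: 18.27
position: [0.5225, 0.1097, 0.2241]
orientation: [-3.142, -0.001, 0.119]
wrist_force: [-2.6, 1.0, -2.5]
finger_gap: 0.023
finger_force: 59.0
```

Emit:
{"name": "send_rows", "arguments": {
  "targets": [
    {"translation": [-0.0005, -0.0001, 0], "rotation": [0, 0, 0]},
    {"translation": [-0.0008, -0.0001, 0], "rotation": [0, 0, 0]},
    {"translation": [-0.0008, -0.0001, 0], "rotation": [0, 0, 0]}
  ]
}}

```text
time: 18.52
position: [0.5221, 0.1096, 0.2242]
orientation: [-3.141, -0.002, 0.119]
wrist_force: [0.3, 1.1, -3.4]
finger_gap: 0.0231
finger_force: 58.8
```

```bash
python3 - <<'E'
from h import *
q=snapshot("side")
cv2.imwrite("pics/c7.png",cv2.resize(q[200:270,210:310],None,fx=8,fy=8,interpolation=cv2.INTER_CUBIC)[:,:,::-1])
E
```

```text
(no output)
```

View pics/c7.png

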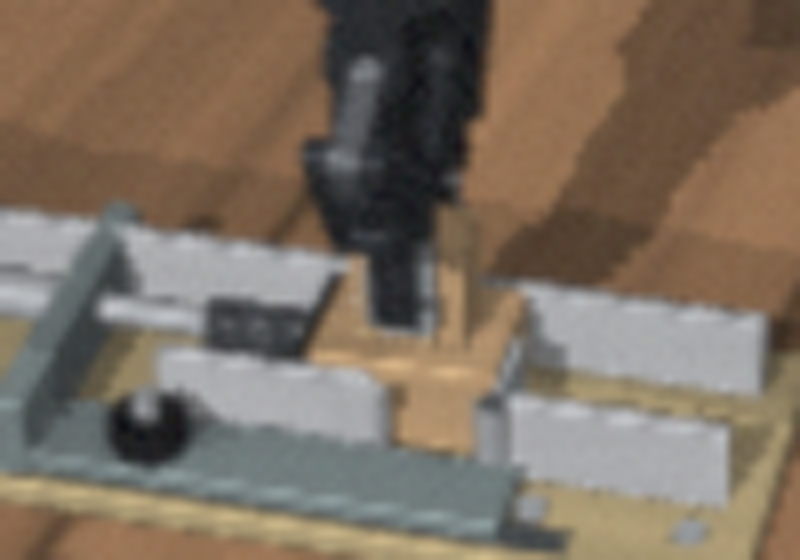

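Rear face is now against the shut flap (about (515,370)) and the wrist's x force has gone from about -3 N to about 0, so the flap carries the pusher load. Set down, release, and retreat straight up.

Emit:
{"name": "send_rows", "arguments": {
  "targets": [
    {"translation": [0, 0, -0.0003], "rotation": [0, 0, 0]},
    {"translation": [0, 0, -0.0006], "rotation": [0, 0, 0]},
    {"translation": [0, 0, -0.0006], "rotation": [0, 0, 0]}
  ]
}}

```text
time: 18.82
position: [0.5221, 0.1096, 0.2239]
orientation: [-3.142, -0.002, 0.119]
wrist_force: [0.9, 0.6, 1.1]
finger_gap: 0.0231
finger_force: 59.3
```

Emit:
{"name": "send_rows", "arguments": {
  "targets": [
    {"translation": [0, 0, 0], "rotation": [0, 0, 0]},
    {"translation": [0, 0, 0], "rotation": [0, 0, 0]},
    {"translation": [0, 0, 0], "rotation": [0, 0, 0]},
    {"translation": [0, 0, 0], "rotation": [0, 0, 0]},
    {"translation": [0, 0, 0], "rotation": [0, 0, 0]},
    {"translation": [0, 0, 0], "rotation": [0, 0, 0]},
    {"translation": [0, 0, 0], "rotation": [0, 0, 0]},
    {"translation": [0, 0, 0], "rotation": [0, 0, 0]}
  ],
  "jaw": 0.7
}}

```text
time: 19.48
position: [0.5216, 0.1095, 0.2234]
orientation: [3.142, 0.0, 0.119]
wrist_force: [-0.6, -0.0, 0.7]
finger_gap: 0.06
finger_force: 0.0
```

Emit:
{"name": "send_rows", "arguments": {
  "targets": [
    {"translation": [0, 0, 0.005], "rotation": [0, 0, 0]},
    {"translation": [0, 0, 0.015], "rotation": [0, 0, 0]},
    {"translation": [0, 0, 0.03], "rotation": [0, 0, 0]},
    {"translation": [0, 0, 0.05], "rotation": [0, 0, 0]},
    {"translation": [0, 0, 0.07], "rotation": [0, 0, 0]},
    {"translation": [0, 0, 0.09], "rotation": [0, 0, 0]},
    {"translation": [0, 0, 0.11], "rotation": [0, 0, 0]},
    {"translation": [0, -0.01, 0.12], "rotation": [0, 0, 0]},
    {"translation": [0, -0.03, 0.13], "rotation": [0, 0, 0]},
    {"translation": [0, -0.06, 0.13], "rotation": [0, 0, 0]}
  ]
}}

```text
time: 20.32
position: [0.5219, 0.0508, 0.3561]
orientation: [-3.14, -0.004, 0.123]
wrist_force: [0.2, 0.2, -0.3]
finger_gap: 0.0595
finger_force: 0.0
```

Emit:
{"name": "send_rows", "arguments": {
  "targets": [
    {"translation": [0, -0.03, 0], "rotation": [0, 0, 0]},
    {"translation": [0, -0.06, 0], "rotation": [0, 0, 0]},
    {"translation": [0, -0.09, 0], "rotation": [0, 0, 0]},
    {"translation": [0, -0.12, 0], "rotation": [0, 0, 0]},
    {"translation": [0, -0.14, 0], "rotation": [0, 0, 0]},
    {"translation": [0, -0.15, 0], "rotation": [0, 0, 0]},
    {"translation": [0, -0.15, 0], "rotation": [0, 0, 0]},
    {"translation": [0, -0.15, 0], "rotation": [0, 0, 0]}
  ]
}}

```text
time: 20.98
position: [0.5215, -0.1001, 0.3534]
orientation: [-3.141, 0.0, 0.118]
wrist_force: [-0.3, 0.3, 0.4]
finger_gap: 0.0599
finger_force: 0.0
```

```bash
python3 - <<'E'
from h import *
q=snapshot("side");t=snapshot("top")
a=cv2.resize(q[200:280,180:300],None,fx=4,fy=4,interpolation=cv2.INTER_CUBIC);b=cv2.resize(t[140:280,200:280],(320,560),interpolation=cv2.INTER_CUBIC)
o=np.zeros((560,800,3),np.uint8);o[:320,:480]=a;o[:,480:]=b
cv2.imwrite("pics/c8.png",o[:,:,::-1])
E
```

```text
(no output)
```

View pics/c8.png

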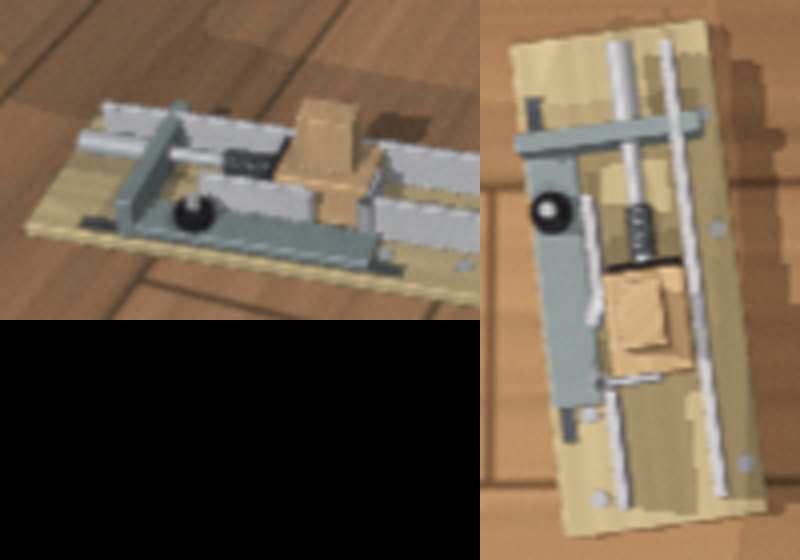

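The blank stands tenon up between the pusher (645,265) and the shut flap (625,380), and the robot is clear.

```bash
python3 -c "
from station import *
print(hand_in())"
```

```text
the job is handed in; nothing more can be done
None
```

The blank is through the flap, tenon up and resting against the shut flap with the gripper clear; I handed the job in at about 21 s, and no reading showed more than about 18 N at the wrist (the highest came as the blank first met the flap).

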